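Refill the laundry tablet store

TASK

Refill the laundry tablet store: pull its red lock slide all the way towards the store's front, then slide the blue cover fully open to the left over the deck and leave both that way. Then pick up the yellow caddy, hold it low over the open hopper and tip its flap end down just far enough that the flap swings open and all three tablets slide into the hopper (never upend it past about 80 degrees), and stand the empty caddy upright on the counter again. Leave the other things on the counter where they stand.

Things in the scene. Friction and masses are not known exactly. Their poses are not given: they have to be found in the camera images.
- store: White store fixed to the counter, 180 (x) by 264 (y) by 80 mm high; origin at the centre of its underside; x points away from its front (the front faces the robot, turned up to 0.25 rad), y to its left. Right half: open hopper, 120 by 120 mm inside. Left half: solid deck. Front: 50 mm wide solid ledge. Cover rails along y rise to 91 mm (x = -46 mm) and 92 mm (x = +88 mm)
- lock (a joint): Red lock slide on the front ledge, m of travel: 0 = fully locked, grows as it is pulled towards the store's front (the store's own -x), stop at 0.026 = fully freed. Starts at 0 to 0.003. Its bolt blocks the cover until about 0.018. Friction 2 N, stays where it is left
- lock_grip (a point): Centre of the top of the lock's red upright tab, 114 to 115 mm above the counter; the tab is 14 mm along the lock's travel (store x), 26 mm along store y and stands 26 mm above its 8 mm thick bolt (free to grip over its top 22 mm). Moves with the lock; axes as the store's
- cover (a joint): Blue cover plate over the hopper, 128 by 132 by 8 mm, top at 89 mm: 0 = closed, grows as it slides to the store's left (the store's own +y) over the deck, stop at 0.125 = fully open. Friction 2 N, stays where it is left; the lock holds it until freed (about 2.5 mm of play)
- cover_grip (a point): Centre of the top of the cover's black grip bar, 115 mm above the counter; the bar is 16 mm along the cover's travel (store y), 70 mm along store x, and stands 26 mm above the plate. Moves with the cover; axes as the store's
- hopper_mouth (a point): Centre of the hopper's 120 by 120 mm mouth, at its rim height, 80 mm above the counter; axes as the store's
- hopper_floor (a point): Centre of the hopper's inner floor, 74 mm below the rim; axes as the store's
- caddy: Loose yellow caddy, clear roof, 100 (x) by 56 (y) by 84 mm high, 0.18 to 0.29 kg, 3 mm walls; origin at the centre of its underside, z up. Its front (own -x) has a mouth 50 mm wide, 49 mm high at floor level, closed by an orange flap; the front faces the robot, turned up to 0.4 rad. Stands left or right of the store, opposite the softener. Flat sides, can be gripped from above across its 56 mm
- caddy_lip (a point): Middle of the caddy's lower front edge (pouring lip), at caddy (-50, 0, 3) mm; axes as the caddy's
- flap (a joint): Orange flap, 54 by 50 by 3 mm, hung from a pin across the caddy's front 53 mm above its underside: 0 = shut, grows as its lower edge swings out, up to 1.7 rad. It hangs freely, so when the caddy is tipped front down it opens by the tipping angle and the tablets push it open
- tablet1: White and blue film-wrapped tablet in the caddy, 20 by 30 by 14 mm, 20 g, slippery (slides on a slope of about 12 to 20 degrees); origin at the centre of its underside, starts near the front of the caddy, lying on its 3 mm floor
- tablet2: Second tablet, same, starts in the middle of the caddy
- tablet3: Third tablet, same, starts at the back of the caddy
- softener: Bystander: white softener bottle with blue cap, 68 mm diameter, 150 mm high, origin under its centre, stands left or right of the store
- dosing_cup: Bystander: small blue cup, 64 mm diameter, 50 mm high, origin under its centre
- scrub_brush: Bystander: wooden-handled brush, 200 mm long, lying beyond the store, origin at its middle
- stain_jar: Bystander: white jar with red lid, 60 mm diameter, 75 mm high, origin under its centre
- sheet_carton: Bystander: cardboard carton 80 by 120 by 55 mm, origin under its centre
- lint_can: Bystander: plain aluminium can, 66 mm diameter, 80 mm high, origin under its centre

How it is judged (in metres and radians):
On the way, in this order (a step that is already met when the one before it is completed fails the run):
1. the lock slide is pulled to its stop while the cover is still shut (value of joint lock above 0.021 m and value of joint cover below 0.01 m), for 0.1 s.
2. the cover is slid fully open, the lock still freed (value of joint cover above 0.112 m and value of joint lock above 0.021 m), for 0.1 s.
3. the caddy is held above the counter and all three tablets lie in the hopper (x of tablet1 in the frame of hopper_floor between -0.062 and 0.062 m and y of tablet1 in the frame of hopper_floor between -0.062 and 0.062 m and z of each of tablet1, tablet2, tablet3 in the frame of hopper_floor below 0.06 m and x of tablet2 in the frame of hopper_floor between -0.062 and 0.062 m and y of tablet2 in the frame of hopper_floor between -0.062 and 0.062 m and x of tablet3 in the frame of hopper_floor between -0.062 and 0.062 m and y of tablet3 in the frame of hopper_floor between -0.062 and 0.062 m and height (world z) of caddy above 0.05 m), for 0.1 s.
At the end, for the whole second after the job is handed in: The lock slide is pulled out by more than 21 of its 26 mm and the cover is open by more than 112 of its 125 mm; the three tablets lie at rest inside the hopper, below its rim; the caddy stands upright (within 0.1 rad) and still on the counter, released (all of step 2 and x of tablet1 in the frame of hopper_floor between -0.062 and 0.062 m and y of tablet1 in the frame of hopper_floor between -0.062 and 0.062 m and z of each of tablet1, tablet2, tablet3 in the frame of hopper_floor below 0.06 m and x of tablet2 in the frame of hopper_floor between -0.062 and 0.062 m and y of tablet2 in the frame of hopper_floor between -0.062 and 0.062 m and x of tablet3 in the frame of hopper_floor between -0.062 and 0.062 m and y of tablet3 in the frame of hopper_floor between -0.062 and 0.062 m and linear speed of each of tablet1, tablet2, tablet3, caddy below 0.03 m/s and angle between caddy's own z axis and vertical below 0.1 rad and height (world z) of caddy between -0.006 and 0.006 m); the robot touches nothing.
It fails at once if the caddy is upended (tipped past 1.4 rad, about 80 degrees) (angle between caddy's own z axis and vertical above 1.4 rad).
It fails at once if the caddy is tipped (past 0.4 rad) with its lip high up, more than 200 mm above the counter (angle between caddy's own z axis and vertical above 0.4 rad and height (world z) of caddy_lip above 0.2 m).
It fails at once if another thing on the counter is pushed by more than 40 mm (distance of any of softener, dosing_cup, scrub_brush, stain_jar, sheet_carton, lint_can from where it was at the start of the episode above 0.04 m).
It also fails if it takes over 70 s, if anything falls off the work surface, if the arm or the gripper's body presses on something with over 40 N, if the wrist force passes 120 N, or if a joint passes its speed limit or range.

ROBOT

A 6-joint arm with a two-finger parallel gripper is mounted at the origin on the work surface. World frame = base frame: x ahead of the robot, y to its left, z up, the work surface at z = 0. Lengths are in m, angles in degrees, forces in N, time in s.
With the tool pointing down it reaches from about 0.4 to 0.825 m from the base axis. Payload 7 kg.
Tool frame: the origin (TCP) lies at the very end of the fingers, on their centre line; the grasp point (between the pads) lies 19 mm behind it; y points along the fingers, x is the direction in which the jaws open and shut, and the axes are right-handed (so a half turn about y gives the same grasp; the last joint's range is limited). The gripper opens to 88 mm and grips with 3 to 60 N. Pads are 19 mm wide; open, the fingers measure 130 mm over their backs; the gripper's body (78 mm by 193 mm) begins 47 mm behind the grasp point.
Start: joints at [86.007, 20.546, 0.682, 0, -70.136, -16.507], TCP at [0.236, 0.632, 0.227] pointing down, gripper open.
Joint ranges: [-176.03, 176.03], [-82.01, 121.73], [-58.28, 71.71], [-173.87, 95.51], [-174.79, -0.11], [-173.66, 173.66]. Speed limits (degrees/s): [136.94, 136.94, 172.46, 180, 180, 180].

INTERFACE

Orientations are given as [roll, pitch, yaw] about the fixed x, y, z axes, in that order (R = Rz(yaw) Ry(pitch) Rx(roll)).
In Python, from plant import ctrl gives the robot as it stands.
- The arm moves only by the shell command python3 -m crank 'ROWS'. ROWS is JSON, a list that holds one entry, the list of rows, each a list of 5 numbers: the closure, from -1 (fully open) to 1 (shut), then the shift along the tool's x, y, z in mm, then the turn about the tool's y in rad. In form: [[[claw, x, y, z, turn], ...]]. A call has 1 to 12 rows; each row is the pose to reach, as a shift and turn from the pose commanded when the call began, along the tool's axes at that moment; what a row does not reach only later rows make up. A row lasts 1/8 s, in which the tool goes at most 62.5 mm and 10.7 degrees, less where a joint would pass 70% of its speed; a pose out of reach is approached as far as the arm can. A call with a gripper value outside its range is refused whole. The fingers move at their own pace and stop on an object; the grip force is fixed at half the most. Time passes only in rows, so rows that repeat a pose let the fingers close. It gives the time, the measured TCP pose, the force and the opening at its end, in the units of the state.
- ctrl.get_obs(): the state, without advancing time (a new reading comes with each control period).
- ctrl.snapshot(name): name is "side" or "top" or "wrist"; returns the picture (480x640x3 uint8, red, green, blue); there is no depth.
- ctrl.camera_model(name): a dict with "fx", "fy", "cx", "cy" (pixels), "origin" and "orientation" of the camera in the world; the wrist camera has in their place "hand_eye" (4x4, takes a point from camera to tool coordinates, whose origin is the TCP and whose axes are the tool frame's). Camera axes: x right, y down, z forward; pixel columns grow to the right and rows downward; lengths in m; the calibration is good to about 2 mm. A picture is of the moment at which its call begins: read the wrist's pose just before it. camera_model takes no time and is no camera call.
- ctrl.close_job(): hands the job in, once; it reports no verdict.
Trained networks look in the newest picture that a camera, given by its name, has taken for a name from the list of things; names that differ only in an ending like _2 or _b are one class to them, and where a whole thing is asked for, a point or a joint stands for the part that bears it (a point fixed in the world has none). Each returns a list of dicts, best first, with "confidence" (0 to 1); they miss things now and then, are a little off and sometimes report something else, mostly with a low value. They report only what shows in the picture. A call takes as long as a camera call.
- ctrl.find_in(camera, name): "extent" ([left, top, width, height] in pixels, round what is visible of it).
The state is a dict: "clock": time; "joint_pos": joint angles; "qvel": joint speeds; "tau": joint torques, N m; "tool_pos": TCP position; "orientation": TCP orientation; "force": force on the tool from outside, world axes, zero at the start; "moment": the same for the moment, N m; "opening": finger opening in m.
Only numpy, scipy, OpenCV 4.12 (cv2) and the standard library are available. Lean on these libraries where they do the work, as an engineer would, in place of code of your own. Each camera call takes 0.05 s, during which the arm holds its last target.

## Working session

There is one attempt and no reset: what is moved stays moved. The work goes in short steps, Python scripts to look and compute and a shell command to move; the robot and the scene stay as the last step left them, time stands still between calls to the robot, and variables do not carry over. Pictures are saved under pics/ and viewed, and the job is handed in when it is done.

```bash
ls; mkdir -p pics
python3 - <<'E'
from plant import ctrl
import cv2
print(ctrl.get_obs())
for n in("side","top","wrist"):
    im=ctrl.snapshot(n); cv2.imwrite(f"pics/{n}0.png",im[:,:,::-1]); print(n,ctrl.camera_model(n))
E
```

```text
pics
{'clock': 0.0, 'joint_pos': array([ 8.60074666e+01,  2.05916740e+01,  6.33735568e-01, -1.98298308e-02,
       -7.01359285e+01, -1.65100460e+01]), 'qvel': array([-0.00837308, -0.04704503,  0.02541672,  0.04531972, -0.04055203,
        0.04956195]), 'tau': array([-1.50132011e-03, -5.82716990e+01,  2.93045533e+01,  6.99728429e+00,
        6.91508059e-03, -1.49643656e-04]), 'tool_pos': array([0.23623933, 0.63178665, 0.22562062]), 'orientation': array([-8.99911947e+01, -9.52946837e-02, -1.10509340e+02]), 'force': array([-0.31085647,  0.28334689, -1.24242715]), 'moment': array([-0.04420721,  0.00957157,  0.04131441]), 'opening': 0.08782254777382405}
side {'fx': 486.32120255277687, 'fy': 486.32120255277687, 'cx': 314.4053366712755, 'cy': 245.64454851283602, 'origin': array([ 0.10406734, -0.55574643,  0.51672641]), 'orientation': array([-118.99390192,    0.93694859,  -39.14259953])}
top {'fx': 606.2145037269547, 'fy': 606.2145037269547, 'cx': 316.96859288100353, 'cy': 244.77985148946613, 'origin': array([0.40163863, 0.01204307, 1.47008211]), 'orientation': array([-1.72524783e+02, -6.23122422e-03, -9.02744489e+01])}
wrist {'fx': 366.2596324232554, 'fy': 366.2596324232554, 'cx': 322.12745858341555, 'cy': 234.13363358651873, 'hand_eye': array([[ 9.99998971e-01, -8.32202452e-04,  1.16857477e-03,
        -1.58400443e-03],
       [-1.36431586e-03, -2.99796860e-01,  9.54002087e-01,
        -1.57575495e-01],
       [-4.43587828e-04, -9.54002699e-01, -2.99797687e-01,
         8.09790358e-02],
       [ 0.00000000e+00,  0.00000000e+00,  0.00000000e+00,
         1.00000000e+00]])}
```

View pics/top0.png

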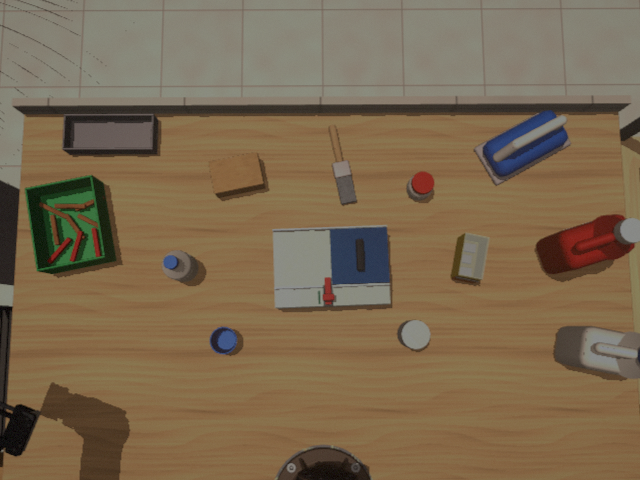

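View pics/side0.png

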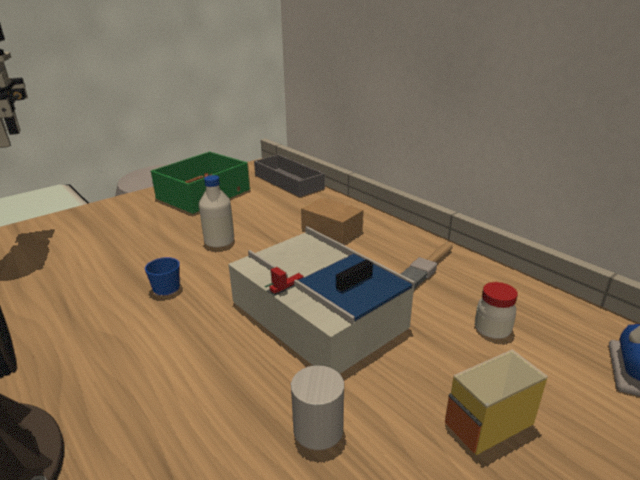

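View pics/wrist0.png

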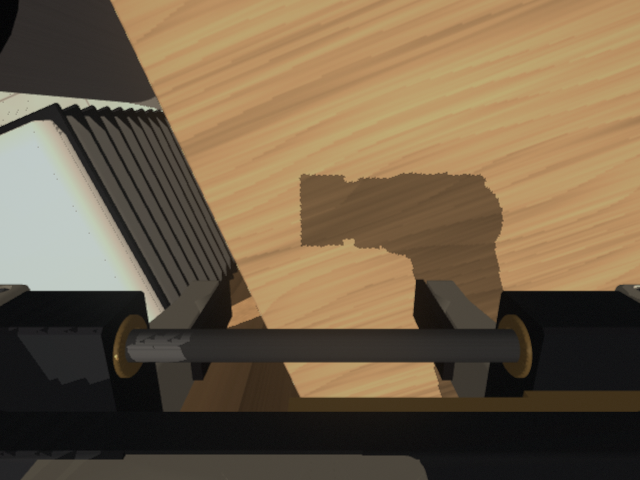

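Run:
```python
import cv2,numpy as np
im=cv2.imread("pics/top0.png")
a=cv2.resize(im[215:320,260:400],None,fx=5,fy=5,interpolation=cv2.INTER_CUBIC); cv2.imwrite("pics/a.png",a)
a=cv2.resize(im[220:300,440:500],None,fx=7,fy=7,interpolation=cv2.INTER_CUBIC); cv2.imwrite("pics/b.png",a)
im=cv2.imread("pics/side0.png")
a=cv2.resize(im[225:365,225:415],None,fx=4,fy=4,interpolation=cv2.INTER_CUBIC); cv2.imwrite("pics/c.png",a)
a=cv2.resize(im[340:465,430:560],None,fx=4,fy=4,interpolation=cv2.INTER_CUBIC); cv2.imwrite("pics/d.png",a)
```

```text
(no output)
```

View pics/a.png

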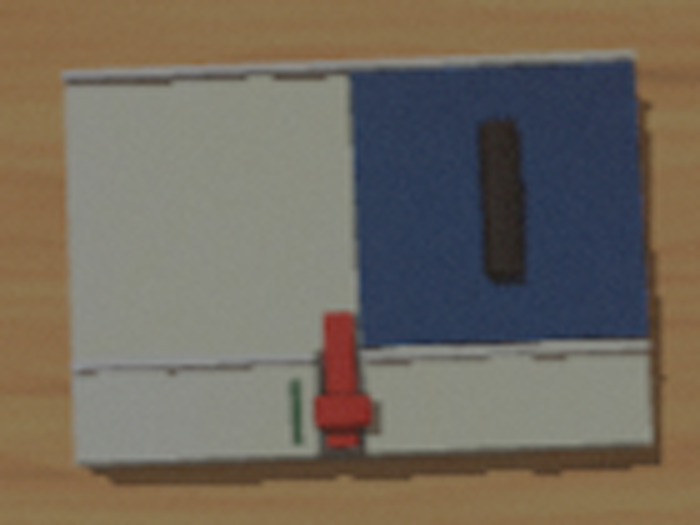

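View pics/b.png

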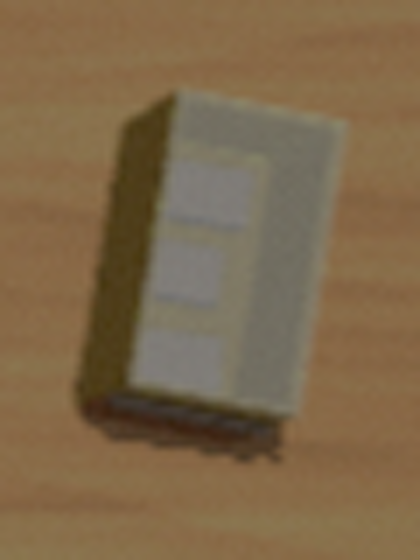

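View pics/c.png

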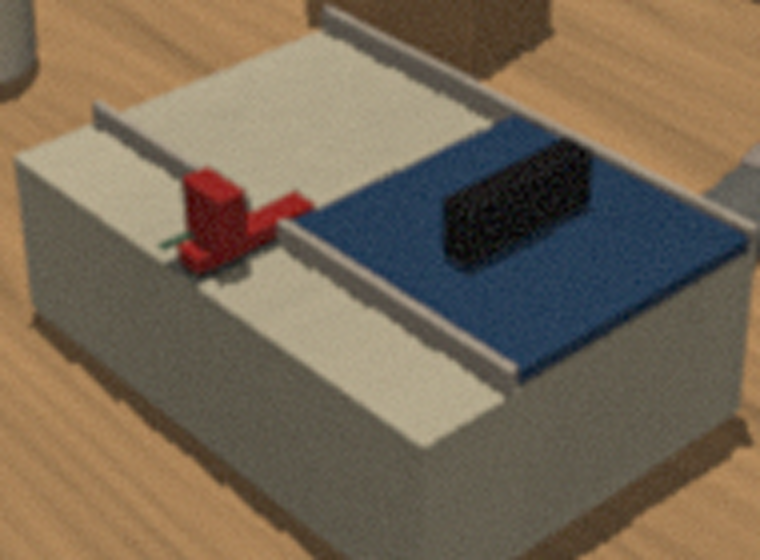

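View pics/d.png

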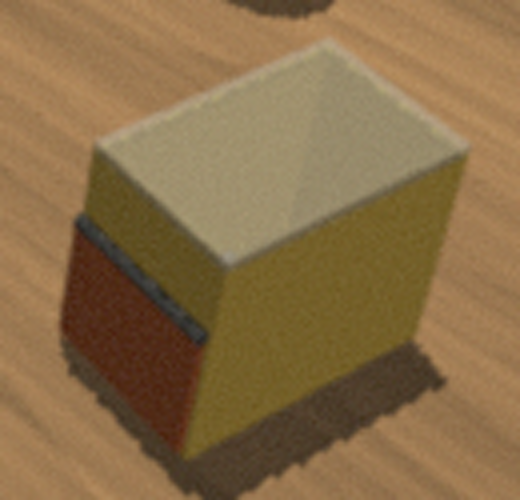

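```bash
cat > h.py <<'E'
import numpy as np
from plant import ctrl
from scipy.spatial.transform import Rotation as R
from scipy.optimize import least_squares
def proj(n,P):
    m=ctrl.camera_model(n); Rm=R.from_euler('xyz',m['orientation'],degrees=True).as_matrix()
    p=(np.atleast_2d(P)-m['origin'])@Rm
    return np.c_[m['fx']*p[:,0]/p[:,2]+m['cx'],m['fy']*p[:,1]/p[:,2]+m['cy']]
def unc(uv,s,o): return (np.array(uv,float)+.5)/s-.5+np.array(o)
def fit(obs,x0):  # obs list (cam, local Nx3, px Nx2); pose x,y,yaw
    def w(p,L):
        c,s=np.cos(p[2]),np.sin(p[2]); L=np.array(L,float)
        return np.c_[p[0]+c*L[:,0]-s*L[:,1],p[1]+s*L[:,0]+c*L[:,1],L[:,2]]
    f=lambda p:np.concatenate([(proj(n,w(p,L))-px).ravel() for n,L,px in obs])
    r=least_squares(f,x0,loss='soft_l1'); return r.x,r.fun
def ray(n,uv,z):
    m=ctrl.camera_model(n); Rm=R.from_euler('xyz',m['orientation'],degrees=True).as_matrix()
    d=Rm@np.array([(uv[0]-m['cx'])/m['fx'],(uv[1]-m['cy'])/m['fy'],1]); o=m['origin']
    return o+d*(z-o[2])/d[2]
E
python3 - <<'E'
from h import *
T=lambda l:unc(l,5,(260,215)); 
S=lambda l:unc(l,4,(225,225))
st=[("top",[[-.09,.132,.08],[-.09,-.132,.08]],T([(78,463),(652,442)])),
("top",[[.09,.132,.092],[.09,-.132,.092]],T([(64,73),(634,52)])),
("side",[[-.09,.132,.08],[-.09,-.132,.08]],S([(18,158),(428,445)]))]
p,f=fit(st,[.35,0,0]); print("store",p,f.round(1))
bar=np.mean(T([(478,123),(516,120),(524,280),(487,283)]),0)
tab=np.mean(T([(317,397),(370,395),(372,424),(317,426)]),0)
b=ray("top",bar,.115);t=ray("top",tab,.1145)
tb=lambda q:R.from_euler('z',p[2]).inv().apply(q-[p[0],p[1],0])
print("bar",b,tb(b),"tab",t,tb(t))
# side tab/bar top
for nm,c,z in(("bar",[(443,203),(575,140),(590,150),(460,215)],.115),("tab",[(183,180),(205,168),(247,188),(220,203)],.1145)):
    q=ray("side",np.mean(S(c),0),z);print("side",nm,q,tb(q))
T=lambda l:unc(l,7,(440,220)); S=lambda l:unc(l,4,(430,340))
L=[[.05,.028,.084],[.05,-.028,.084],[-.05,-.028,.084],[-.05,.028,.084]]
o1=("top",L,T([(175,92),(347,122),(298,415),(128,388)]))
L2=[L[3],L[0],L[1],L[2]]
o2=("side",L2,S([(97,148),(330,42),(468,148),(228,264)]))
for o in([o1],[o2],[o1,o2]):
    q,f=fit(o,[.4,-.35,-.2]); print("caddy",q,f.round(1))
E
```

```text
store [ 0.53526814 -0.02131986  0.03514016] [-0.2  0.1  0.5 -0.4 -0.2 -0.6  0.4 -1.  -0.9 -0.2 -0.4  0.6]
bar [ 0.55601804 -0.08530955  0.115     ] [ 0.01848894 -0.06467919  0.115     ] tab [ 0.46259723 -0.01389156  0.1145    ] [-0.07236507  0.00997685  0.1145    ]
side bar [ 0.55605447 -0.08789264  0.115     ] [ 0.01843459 -0.06726197  0.115     ]
side tab [ 0.46288377 -0.01439391  0.1145    ] [-0.07209636  0.00946475  0.1145    ]
caddy [ 0.55620109 -0.34881446 -0.1920338 ] [ 0.2 -0.3 -0.4 -0.1  0.   0.5  0.1 -0.1]
caddy [ 0.555517   -0.3507873  -0.20063035] [-0.8 -0.8 -0.2 -0.5  1.  -0.   0.1  1.2]
caddy [ 0.5560218  -0.35018474 -0.1994447 ] [ 1.  -0.2  0.3  0.1  0.5  0.7  0.6 -0.2 -1.  -1.2 -0.5 -0.9  0.7 -0.5
 -0.   0.7]
```

```bash
cat >> h.py <<'E'
def row(target,yaw,src=None):
    o=ctrl.get_obs(); p=np.array(o['tool_pos']); Rm=R.from_euler('xyz',o['orientation'],degrees=True).as_matrix()
    cy=o['orientation'][2]
    y=np.deg2rad(cy); Rm=np.array([[np.cos(y),0,-np.sin(y)],[np.sin(y),0,np.cos(y)],[0,-1,0]])
    d=Rm.T@(np.array(target)-p)*1000
    t=-np.deg2rad((yaw-cy+180)%360-180)
    print("clk %.2f"%o['clock'],"tcp",p.round(4),"ori",o['orientation'].round(2),"F",o['force'].round(1),"op %.4f"%o['opening'],"ROW",d.round(1),round(t,3))
E
python3 -c "
from h import *
row([.4626,-.014,.17],-88)"
```

```text
clk 0.15 tcp [0.2363 0.6319 0.2258] ori [-8.999e+01 -7.000e-02 -1.105e+02] F [ 0.2 -0.3  0.2] op 0.0876 ROW [525.7  55.8 438.2] -0.393
```

```bash
python3 -m crank '[[[0,526,0,438,-0.393],[0,526,0,438,-0.393],[0,526,0,438,-0.393],[0,526,0,438,-0.393],[0,526,0,438,-0.393],[0,526,0,438,-0.393],[0,526,0,438,-0.393],[0,526,0,438,-0.393],[0,526,0,438,-0.393],[0,526,0,438,-0.393],[0,526,0,438,-0.393],[0,526,56,438,-0.393]]]'; python3 -c "
from h import *
row([.4626,-.014,.17],-88)"
```

```text
clock: 1.65
tool_pos: [0.4661, -0.0168, 0.1729]
orientation: [-89.5, 0.1, -88.3]
force: [0.2, 0.9, -1.9]
opening: 0.0439
clk 1.65 tcp [ 0.4661 -0.0168  0.1729] ori [-8.955e+01  8.000e-02 -8.830e+01] F [ 0.2  0.9 -1.9] op 0.0439 ROW [-2.9  2.9 -3.4] -0.005
```

Run:
```python
from h import *
import cv2
ctrl.snapshot("top")
row([.4626,-.014,.17],-88)
im=ctrl.snapshot("wrist"); cv2.imwrite("pics/w1.png",im[:,:,::-1])
row([.4626,-.014,.093],-88)
```

```text
clk 1.70 tcp [ 0.4593 -0.0166  0.1636] ori [-9.037e+01  2.000e-02 -8.837e+01] F [ -5.7  -1.4 -10.1] op 0.0437 ROW [-2.5 -6.4  3.4] -0.006
clk 1.75 tcp [ 0.4587 -0.0161  0.1659] ori [-9.052e+01 -8.000e-02 -8.823e+01] F [-1.3 -0.6  0.4] op 0.0442 ROW [-2.  72.9  4. ] -0.004
```

View pics/w1.png

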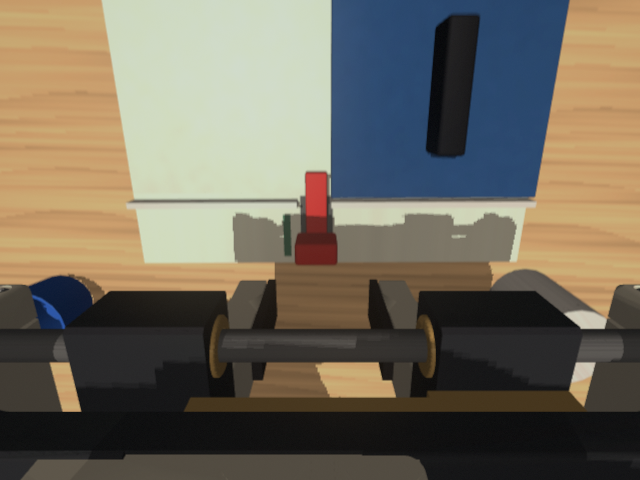

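```bash
python3 -m crank '[[[0,0,35,0,0],[0,0,60,0,0],[0,0,73,0,0],[0,0,73,0,0],[0,0,73,0,0]]]'; python3 -c "
from h import *
row([.4626,-.014,.095],-88)"
```

```text
clock: 2.38
tool_pos: [0.4633, -0.0134, 0.0988]
orientation: [-89.9, 0.0, -87.9]
force: [0.4, 0.5, 0.1]
opening: 0.0439
clk 2.38 tcp [ 0.4633 -0.0134  0.0988] ori [-8.991e+01  1.000e-02 -8.793e+01] F [0.4 0.5 0.1] op 0.0439 ROW [ 0.6  3.8 -0.7] 0.001
```

```bash
python3 -m crank '[[[0,0,3,0,0],[1,0,3,0,0],[1,0,3,0,0],[1,0,3,0,0],[1,0,3,0,0],[1,0,3,-8,0],[1,0,3,-16,0],[1,0,3,-24,0],[1,0,3,-28,0],[1,0,3,-30,0],[1,0,3,-30,0],[1,0,3,-30,0]]]'; python3 -c "
from h import *
row([.4626,-.014,.095],-88)"
```

```text
clock: 3.88
tool_pos: [0.4374, -0.0134, 0.0951]
orientation: [-89.5, 0.1, -87.9]
force: [19.2, -1.0, -20.7]
opening: 0.0257
clk 3.88 tcp [ 0.4374 -0.0134  0.0951] ori [-89.5    0.11 -87.91] F [ 19.2  -1.  -20.7] op 0.0257 ROW [ 1.5  0.1 25.2] 0.002
```

```bash
python3 -m crank '[[[0,0,0,2,0],[0,0,0,2,0],[0,0,0,2,0],[0,0,-30,2,0],[0,0,-60,2,0],[0,0,-60,2,0],[0,0,-60,2,0]]]'
python3 - <<'E'
from h import *
import cv2
row([.5555,-.086,.16],-88)
im=ctrl.snapshot("side"); cv2.imwrite("pics/s2.png",cv2.resize(im[200:380,200:440,::-1],None,fx=3,fy=3))
E
```

```text
clock: 4.75
tool_pos: [0.434, -0.0149, 0.1543]
orientation: [-90.0, 0.0, -88.0]
force: [-0.1, 0.3, -0.1]
opening: 0.0437
clk 4.75 tcp [ 0.434  -0.0149  0.1543] ori [-9.001e+01  1.000e-02 -8.800e+01] F [-0.1  0.3 -0.1] op 0.0437 ROW [ 75.3  -5.7 119. ] 0.0
```

View pics/s2.png

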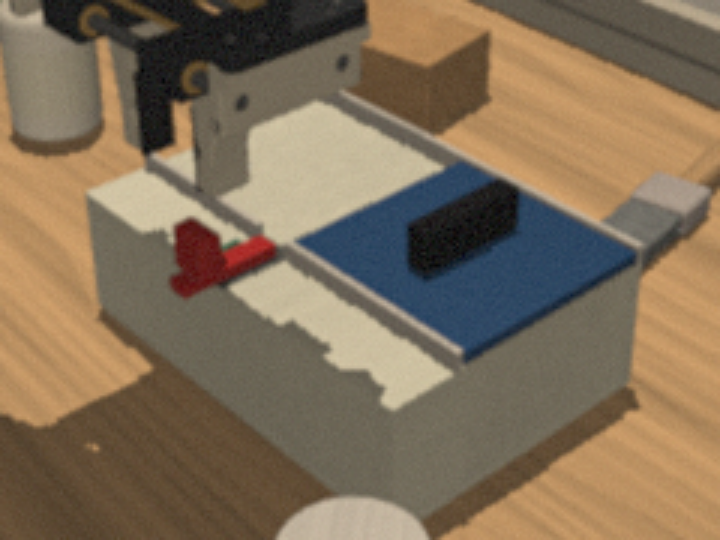

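```bash
python3 -m crank '[[[0,75,-6,119,0],[0,75,-6,119,0],[0,75,-6,119,0],[0,75,-6,119,0],[0,75,-6,119,0],[0,75,20,119,0],[0,75,45,119,0],[0,75,57,119,0],[0,75,57,119,0],[0,75,57,119,0]]]'
python3 - <<'E'
from h import *
import cv2
row([.5555,-.086,.097],-88)
im=ctrl.snapshot("wrist"); cv2.imwrite("pics/w3.png",im[:,:,::-1])
E
```

```text
clock: 6.05
tool_pos: [0.5566, -0.0853, 0.0986]
orientation: [-89.9, -0.0, -87.9]
force: [-0.4, -0.2, 0.3]
opening: 0.0436
clk 6.05 tcp [ 0.5566 -0.0853  0.0986] ori [-89.92  -0.   -87.95] F [-0.4 -0.2  0.3] op 0.0436 ROW [ 0.6  1.6 -1.1] 0.001
```

View pics/w3.png

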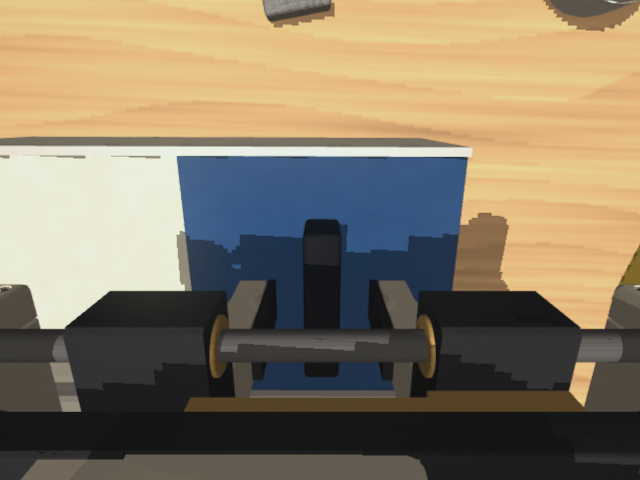

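```bash
python3 -m crank '[[[1,0,0,0,0],[1,0,0,0,0],[1,0,0,0,0],[1,0,0,0,0],[1,-20,0,0,0],[1,-40,0,0,0],[1,-60,0,0,0],[1,-80,0,0,0],[1,-100,0,0,0],[1,-115,0,0,0],[1,-125,0,0,0],[1,-129,0,0,0]]]'; python3 -m crank '[[[1,0,0,0,0],[1,0,0,0,0]]]'; python3 -c "
from h import *
row([.5555,-.086,.097],-88)"
```

```text
clock: 7.6
tool_pos: [0.5518, 0.0403, 0.0977]
orientation: [-90.1, -0.3, -87.9]
force: [14.5, -35.9, -5.5]
opening: 0.0157
clock: 7.85
tool_pos: [0.5519, 0.0401, 0.0977]
orientation: [-90.0, -0.2, -88.0]
force: [9.3, -20.2, -1.7]
opening: 0.0158
clk 7.85 tcp [0.5519 0.0401 0.0977] ori [-90.03  -0.25 -88.  ] F [  9.3 -20.2  -1.7] op 0.0158 ROW [126.2   0.7  -0.8] 0.0
```

```bash
python3 -m crank '[[[0,3,0,0,0],[0,3,0,0,0],[0,3,0,0,0],[-0.5,3,-40,0,0],[-1,3,-80,0,0],[-1,3,-80,0,0],[-1,3,-80,0,0]]]'
python3 - <<'E'
from h import *
import cv2
im=ctrl.snapshot("top"); cv2.imwrite("pics/t4.png",cv2.resize(im[200:340,240:500,::-1],None,fx=3,fy=3))
row([.5658,-.352,.17],-101.3)
E
```

```text
clock: 8.72
tool_pos: [0.5512, 0.0407, 0.1773]
orientation: [-90.0, 0.0, -88.0]
force: [-0.5, -0.2, -0.5]
opening: 0.0789
clk 8.78 tcp [0.5509 0.0405 0.1768] ori [-90.07   0.   -87.98] F [-0.9  0.3  0.2] op 0.0822 ROW [392.8   6.8   1. ] 0.233
```

View pics/t4.png

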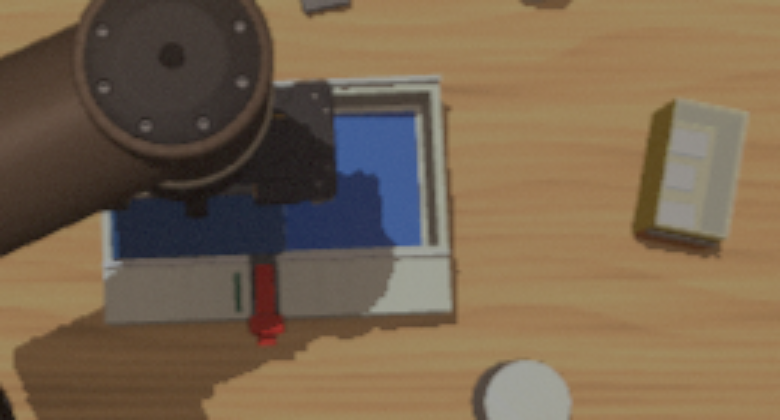

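```bash
python3 -m crank '[[[-1,393,0,1,0.233],[-1,393,0,1,0.233],[-1,393,0,1,0.233],[-1,393,0,1,0.233],[-1,393,0,1,0.233],[-1,393,0,1,0.233],[-1,393,0,1,0.233],[-1,393,0,1,0.233],[-1,393,0,1,0.233],[-1,393,0,1,0.233],[-1,393,0,1,0.233]]]'
python3 - <<'E'
from h import *
import cv2
im=ctrl.snapshot("wrist"); cv2.imwrite("pics/w5.png",im[:,:,::-1])
im=ctrl.snapshot("top"); cv2.imwrite("pics/t5.png",cv2.resize(im[200:340,240:500,::-1],None,fx=3,fy=3))
row([.5658,-.352,.045],-101.3)
E
```

```text
clock: 10.15
tool_pos: [0.5668, -0.3514, 0.1779]
orientation: [-90.0, 0.0, -101.2]
force: [0.2, 1.7, 0.4]
opening: 0.0875
clk 10.25 tcp [ 0.5667 -0.3517  0.1779] ori [ -89.98   -0.   -101.28] F [0.4 0.7 0.7] op 0.0873 ROW [  0.5 132.9  -0.8] 0.0
```

View pics/w5.png

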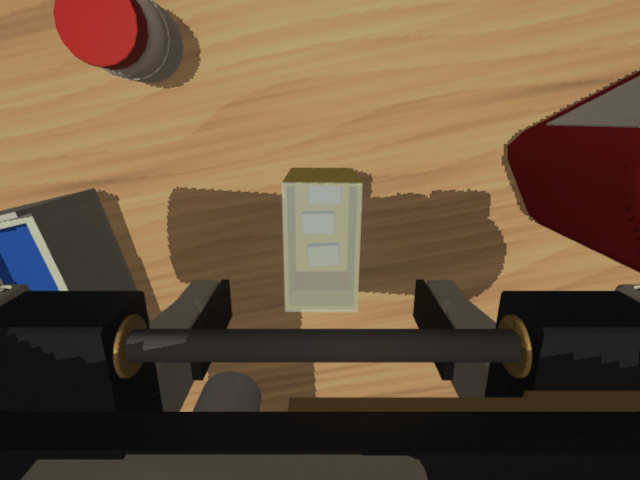

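View pics/t5.png

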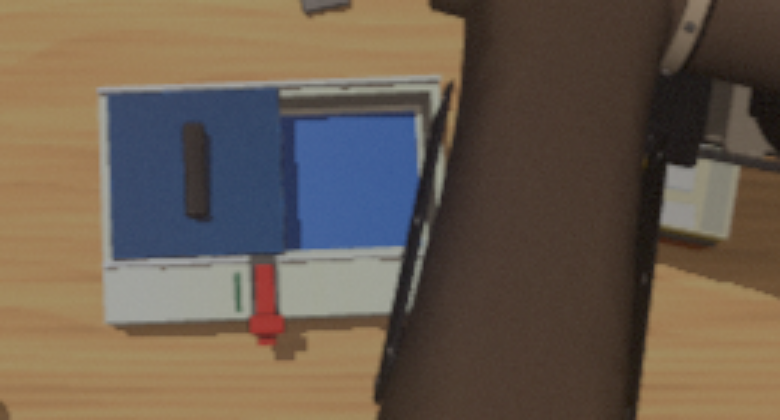

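```bash
python3 -m crank '[[[-1,0,40,-1,0],[-1,0,80,-1,0],[-1,0,110,-1,0],[-1,0,125,-1,0],[-1,0,132,-1,0],[-1,0,132,-1,0],[1,0,132,-1,0],[1,0,132,-1,0],[1,0,132,-1,0],[1,0,132,-1,0],[1,0,132,-1,0]]]'
python3 - <<'E'
from h import *
import cv2
row([.5658,-.352,.045],-101.3)
im=ctrl.snapshot("side"); cv2.imwrite("pics/s6.png",im[:,:,::-1])
E
```

```text
clock: 11.62
tool_pos: [0.5657, -0.3521, 0.0459]
orientation: [-90.0, 0.0, -101.3]
force: [-1.1, 2.0, 3.3]
opening: 0.0558
clk 11.62 tcp [ 0.5657 -0.3521  0.0459] ori [ -89.97    0.   -101.32] F [-1.1  2.   3.3] op 0.0558 ROW [-0.1  0.9  0.1] -0.0
```

View pics/s6.png

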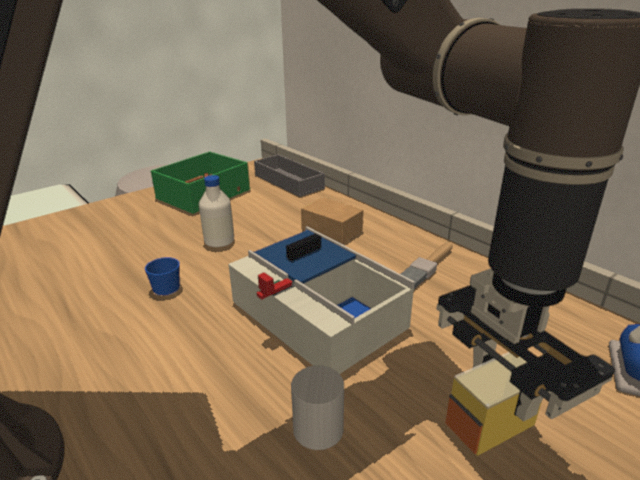

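```bash
python3 -m crank '[[[1,0,-20,0,0],[1,0,-60,0,0],[1,0,-100,0,0],[1,0,-120,0,0],[1,0,-120,0,0]]]'; python3 -c "
from h import *
row([.5906,-.0854,.166],-88)"
```

```text
clock: 12.3
tool_pos: [0.5659, -0.3525, 0.1666]
orientation: [-89.9, -0.0, -101.3]
force: [0.4, 0.5, -2.9]
opening: 0.0555
clk 12.30 tcp [ 0.5659 -0.3525  0.1666] ori [-8.9870e+01 -1.0000e-02 -1.0134e+02] F [ 0.4  0.5 -2.9] op 0.0555 ROW [-266.7    0.6  -28.3] -0.233
```

```bash
python3 -m crank '[[[1,-40,0,-4,-0.03],[1,-80,0,-9,-0.07],[1,-120,0,-13,-0.11],[1,-160,0,-18,-0.14],[1,-200,0,-22,-0.18],[1,-240,0,-26,-0.21],[1,-260,0,-28,-0.233],[1,-267,0,-28,-0.233],[1,-267,0,-28,-0.233],[1,-267,0,-28,-0.233]]]'
python3 - <<'E'
from h import *
import cv2
im=ctrl.snapshot("side"); cv2.imwrite("pics/s7.png",cv2.resize(im[150:390,200:520,::-1],None,fx=2.5,fy=2.5))
row([.5906,-.0854,.138],-88)
E
```

```text
clock: 13.55
tool_pos: [0.5902, -0.0858, 0.1652]
orientation: [-90.0, -0.0, -88.1]
force: [-0.6, 0.3, -3.7]
opening: 0.0558
clk 13.60 tcp [ 0.5903 -0.0858  0.1653] ori [-9.002e+01 -1.000e-02 -8.806e+01] F [ 0.8  0.  -2.6] op 0.0557 ROW [-0.4 27.3  0.4] -0.001
```

View pics/s7.png

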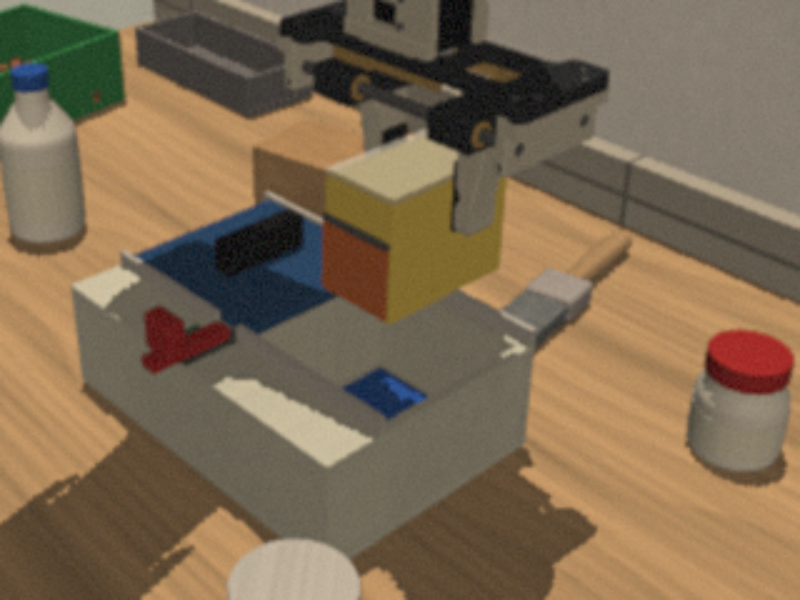

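```bash
python3 -m crank '[[[1,0,15,0,0],[1,0,25,0,0],[1,0,28,0,0],[1,0,31,-5,0],[1,0,34,-10,0],[1,0,39,-15,0],[1,0,43,-20,0],[1,0,43,-20,0]]]'
python3 - <<'E'
from h import *
import cv2
im=ctrl.snapshot("side"); cv2.imwrite("pics/s8.png",cv2.resize(im[150:390,200:520,::-1],None,fx=2.5,fy=2.5))
row([.5906,-.0854,.138],-88)
E
```

```text
clock: 14.6
tool_pos: [0.5718, -0.086, 0.124]
orientation: [-89.8, -0.0, -87.9]
force: [-1.4, -0.3, 6.2]
opening: 0.0561
clk 14.65 tcp [ 0.5718 -0.086   0.124 ] ori [-8.981e+01 -4.000e-02 -8.795e+01] F [-1.5 -0.3  5.9] op 0.0561 ROW [  0.1 -14.   18.8] 0.001
```

View pics/s8.png

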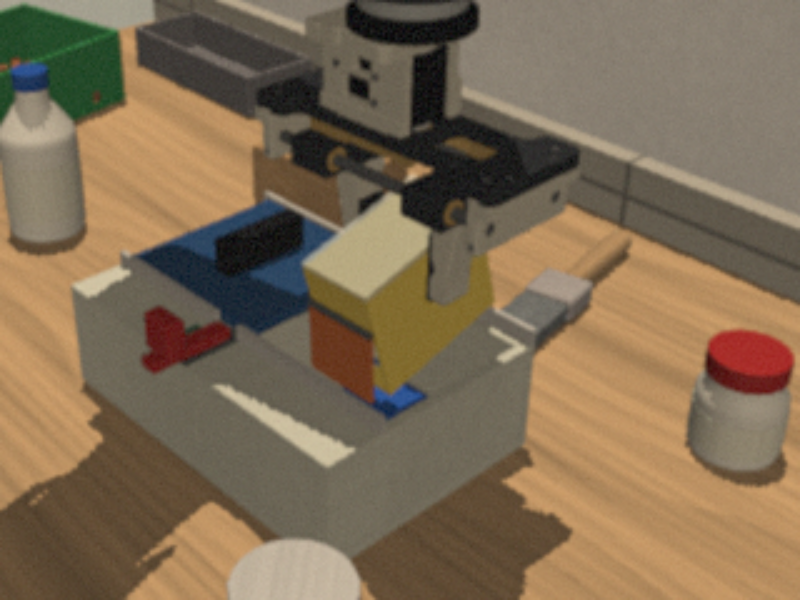

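```bash
python3 -m crank '[[[1,0,5,-4,0],[1,0,11,-8,0],[1,0,17,-11,0],[1,0,21,-13,0],[1,0,21,-13,0],[1,0,21,-13,0],[1,0,21,-13,0]]]'
python3 - <<'E'
from h import *
import cv2
im=ctrl.snapshot("side"); cv2.imwrite("pics/s9.png",cv2.resize(im[150:390,200:520,::-1],None,fx=2.5,fy=2.5))
row([.5906,-.0854,.138],-88)
E
```

```text
clock: 15.52
tool_pos: [0.5573, -0.0865, 0.1021]
orientation: [-90.0, -0.0, -88.0]
force: [-5.3, -0.3, 5.7]
opening: 0.0558
clk 15.57 tcp [ 0.5573 -0.0865  0.1021] ori [-9.000e+01 -3.000e-02 -8.797e+01] F [-5.2 -0.8  5.9] op 0.0557 ROW [  0.1 -35.9  33.3] 0.0
```

View pics/s9.png

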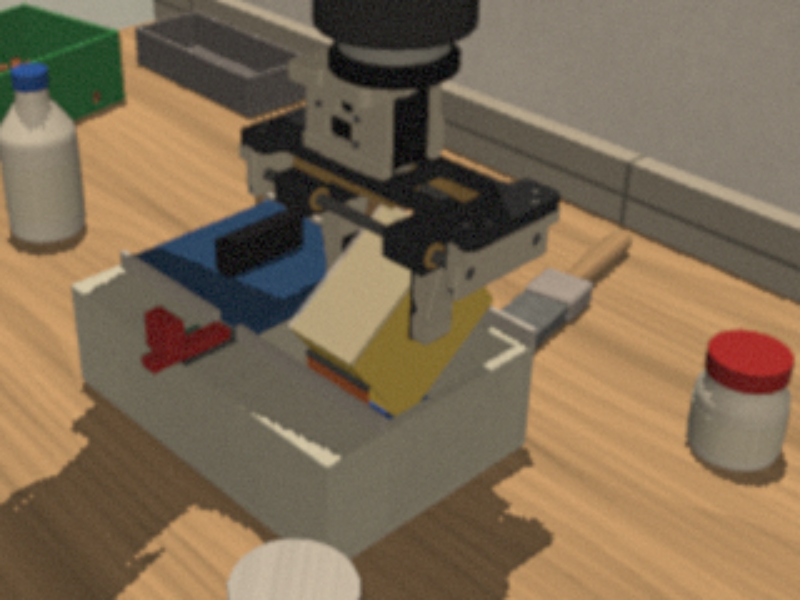

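```bash
python3 -m crank '[[[1,0,0,0,0],[1,0,0,0,0],[1,0,0,0,0],[1,0,0,0,0]]]' >/dev/null
python3 - <<'E'
from h import *
import cv2
im=ctrl.snapshot("wrist"); cv2.imwrite("pics/w10.png",im[:,:,::-1])
im=ctrl.snapshot("top"); cv2.imwrite("pics/t10.png",cv2.resize(im[200:340,240:440,::-1],None,fx=4,fy=4))
row([.5906,-.0854,.138],-88)
E
```

```text
clk 16.18 tcp [ 0.5573 -0.0865  0.1021] ori [-9.000e+01 -3.000e-02 -8.798e+01] F [-3.9 -0.5  6.5] op 0.0560 ROW [  0.1 -35.9  33.3] 0.0
```

View pics/w10.png

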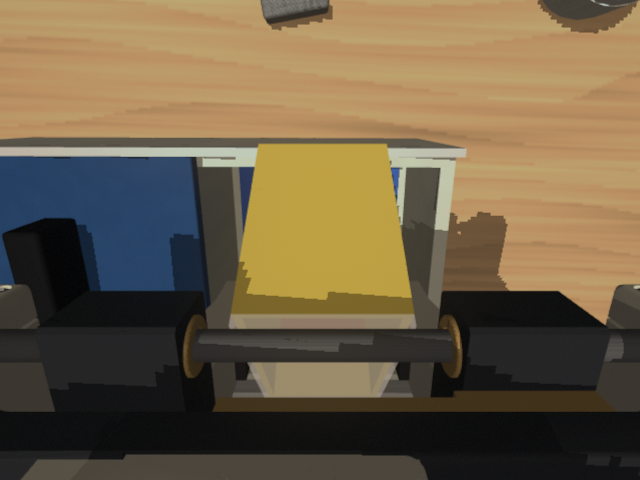

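View pics/t10.png

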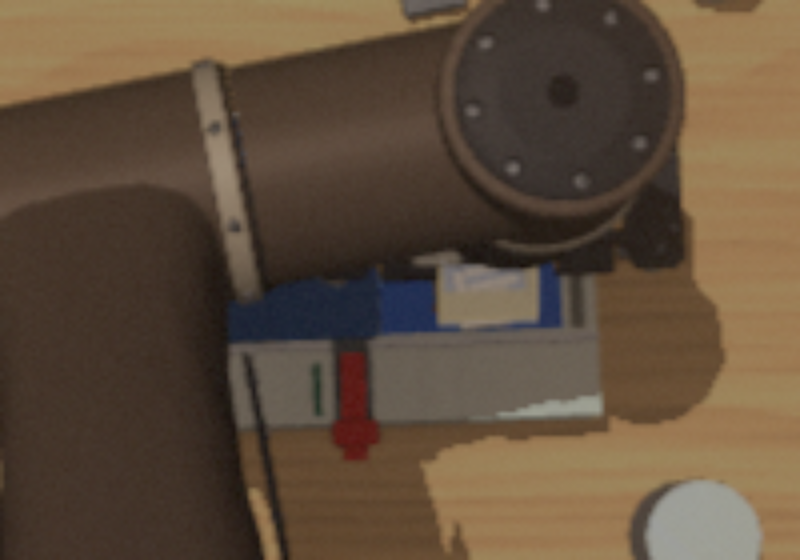

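```bash
python3 -m crank '[[[1,0,-20,3,0],[1,0,-50,3,0],[1,0,-80,3,0],[1,0,-90,3,0],[1,0,-90,3,0]]]'
python3 - <<'E'
from h import *
import cv2
im=ctrl.snapshot("side"); cv2.imwrite("pics/s11.png",cv2.resize(im[100:380,200:520,::-1],None,fx=2.5,fy=2.5))
im=ctrl.snapshot("top"); cv2.imwrite("pics/t11.png",cv2.resize(im[200:340,240:440,::-1],None,fx=4,fy=4))
row([.5906,-.0854,.138],-88)
E
```

```text
clock: 16.8
tool_pos: [0.5604, -0.0859, 0.1913]
orientation: [-90.0, 0.0, -88.0]
force: [0.3, 0.9, -3.5]
opening: 0.0556
clk 16.90 tcp [ 0.5597 -0.086   0.1901] ori [-9.011e+01  1.000e-02 -8.800e+01] F [-0.1 -0.2 -2.6] op 0.0563 ROW [ 0.5 52.1 30.9] -0.0
```

View pics/s11.png

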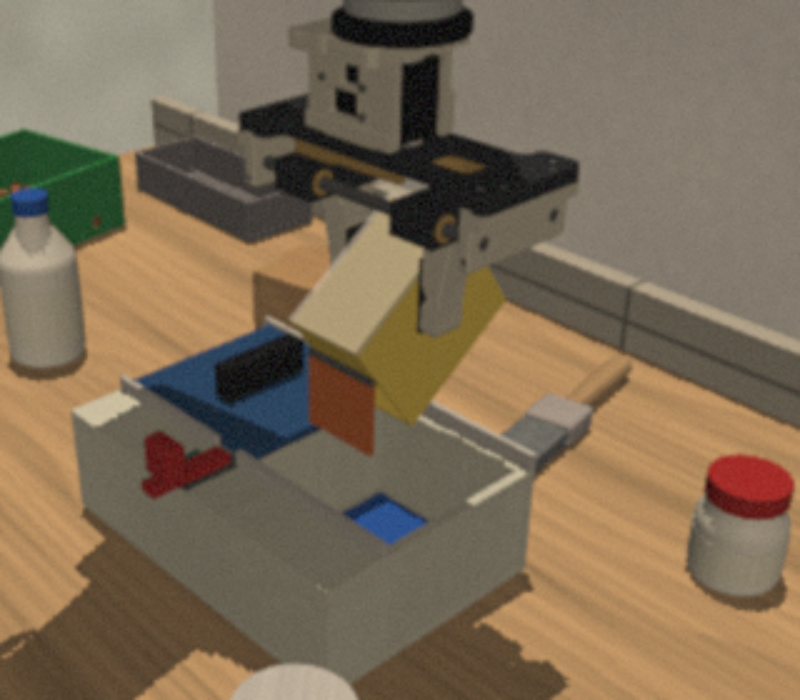

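View pics/t11.png

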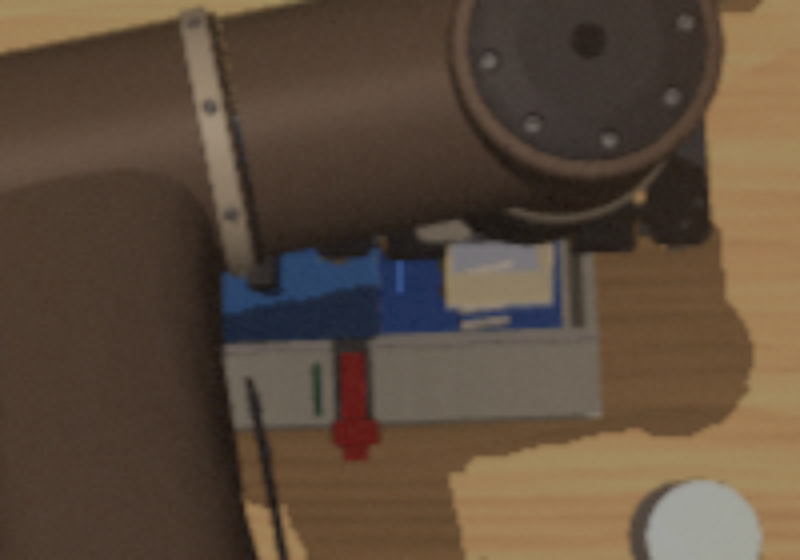

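```bash
python3 -m crank '[[[1,0,20,-5,0],[1,0,0,5,0],[1,0,20,-5,0],[1,0,0,5,0],[1,0,20,-5,0],[1,0,0,5,0],[1,0,0,25,0],[1,0,0,25,0],[1,0,0,25,0]]]'
python3 - <<'E'
from h import *
import cv2
im=ctrl.snapshot("top"); cv2.imwrite("pics/t12.png",cv2.resize(im[240:310,310:410,::-1],None,fx=8,fy=8,interpolation=cv2.INTER_CUBIC))
for n in ("tablet1",):
    for d in ctrl.find_in("top",n): print(n,d)
ctrl.snapshot("wrist")
for d in ctrl.find_in("wrist","tablet1"): print(d)
row([.5906,-.0854,.138],-88)
E
```

```text
clock: 18.02
tool_pos: [0.5845, -0.0851, 0.1901]
orientation: [-90.2, -0.0, -88.0]
force: [-0.3, 0.3, -3.4]
opening: 0.0561
tablet1 {'extent': [355.6, 273.0, 11.3, 9.6], 'confidence': 0.46}
tablet1 {'extent': [356.4, 266.3, 14.3, 3.3], 'confidence': 0.44}
clk 18.23 tcp [ 0.585  -0.0851  0.1913] ori [-90.03   0.   -87.99] F [-0.1 -0.7 -3. ] op 0.0557 ROW [ 0.5 53.3  5.6] 0.0
```

View pics/t12.png

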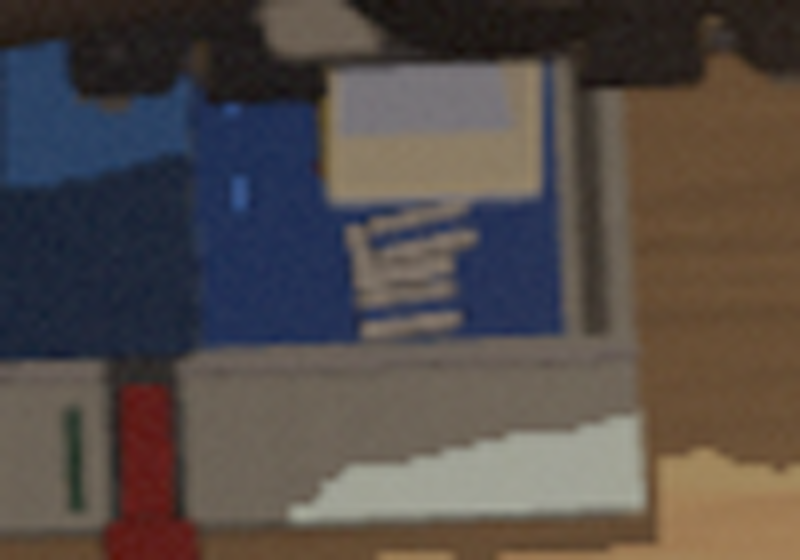

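```bash
python3 -m crank '[[[1,0,0,15,0],[1,0,0,28,0],[1,0,0,28,0],[1,0,0,28,0]]]'
python3 - <<'E'
from h import *
import cv2
im=ctrl.snapshot("top"); cv2.imwrite("pics/t13.png",cv2.resize(im[240:310,310:410,::-1],None,fx=8,fy=8,interpolation=cv2.INTER_CUBIC))
row([.5906,-.0854,.138],-88)
E
```

```text
clock: 18.73
tool_pos: [0.6134, -0.0841, 0.1912]
orientation: [-90.0, 0.0, -88.0]
force: [-0.2, 0.0, -3.2]
opening: 0.0558
clk 18.77 tcp [ 0.6133 -0.0841  0.1913] ori [-90.04   0.   -87.99] F [ 0.   0.1 -3. ] op 0.0557 ROW [  0.5  53.3 -22.7] 0.0
```

View pics/t13.png

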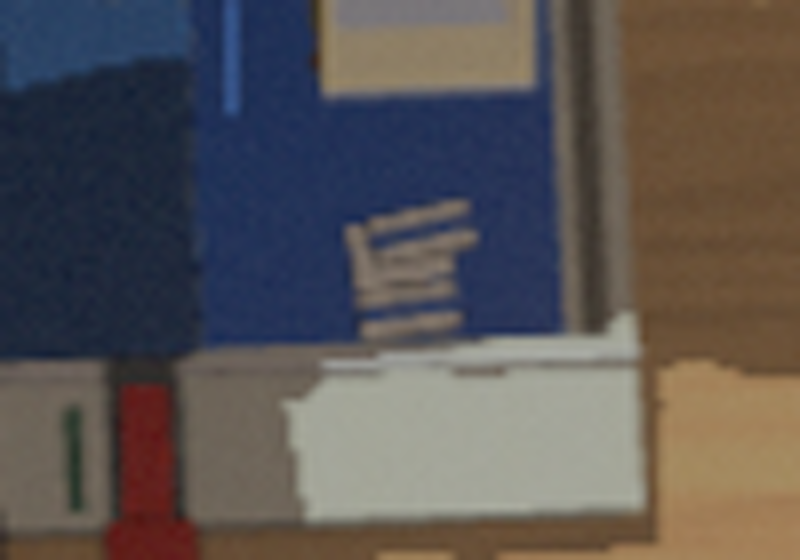

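```bash
python3 -m crank '[[[1,0,20,9,0],[1,0,33,9,0],[1,0,37,12,0],[1,0,37,18,0],[1,0,38,24,0],[1,0,39,30,0],[1,0,41,37,0],[1,0,41,37,0]]]'
python3 - <<'E'
from h import *
import cv2
im=ctrl.snapshot("side"); cv2.imwrite("pics/s14.png",cv2.resize(im[100:380,200:520,::-1],None,fx=2.5,fy=2.5))
row([.5906,-.0854,.138],-88)
E
```

```text
clock: 19.77
tool_pos: [0.6499, -0.083, 0.1507]
orientation: [-90.1, -0.0, -88.0]
force: [-4.5, -1.1, 0.3]
opening: 0.0561
clk 19.82 tcp [ 0.65   -0.083   0.1508] ori [-9.006e+01 -2.000e-02 -8.799e+01] F [-3.8 -0.9  0.5] op 0.0554 ROW [  0.3  12.8 -59.5] 0.0
```

View pics/s14.png

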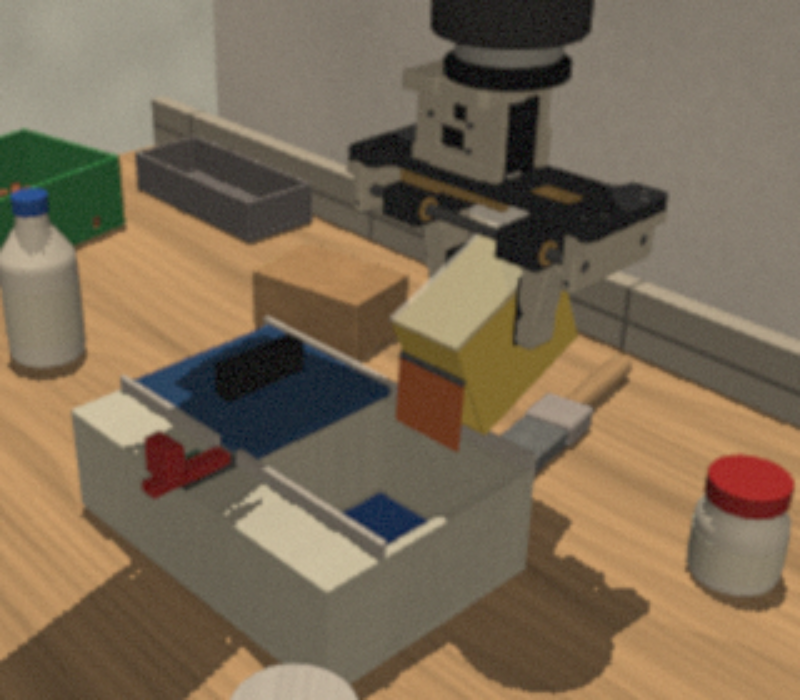

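```bash
python3 -m crank '[[[1,0,2,7,0],[1,0,5,13,0],[1,0,9,20,0],[1,0,13,26,0],[1,0,14,27,0],[1,0,14,27,0]]]'
python3 - <<'E'
from h import *
import cv2
im=ctrl.snapshot("side"); cv2.imwrite("pics/s15.png",cv2.resize(im[100:380,200:520,::-1],None,fx=2.5,fy=2.5))
row([.5906,-.0854,.138],-88)
E
```

```text
clock: 20.58
tool_pos: [0.6784, -0.082, 0.1372]
orientation: [-89.9, -0.0, -88.0]
force: [-1.0, -1.7, 2.6]
opening: 0.0558
clk 20.62 tcp [ 0.6784 -0.082   0.1372] ori [-8.987e+01 -2.000e-02 -8.796e+01] F [-0.9 -1.7  3.6] op 0.0559 ROW [  0.3  -0.8 -87.9] 0.001
```

View pics/s15.png

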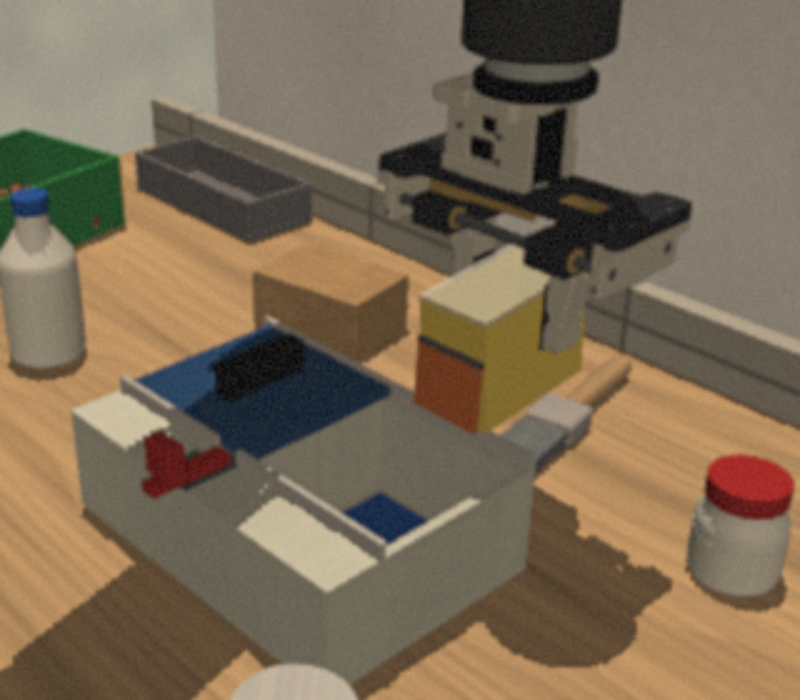

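```bash
python3 -m crank '[[[1,0,-30,0,0],[1,0,-40,0,0],[1,0,-40,0,0]]]'
python3 - <<'E'
from h import *
import cv2
im=ctrl.snapshot("top"); cv2.imwrite("pics/t16.png",cv2.resize(im[220:310,310:410,::-1],None,fx=6,fy=6,interpolation=cv2.INTER_CUBIC))
row([.5658,-.352,.17],-101.3)
E
```

```text
clock: 21.0
tool_pos: [0.678, -0.0815, 0.1768]
orientation: [-89.9, 0.0, -88.0]
force: [1.2, 0.2, -2.8]
opening: 0.056
clk 21.05 tcp [ 0.6773 -0.0815  0.1759] ori [-8.999e+01  4.000e-02 -8.800e+01] F [-1.1  0.3 -3.3] op 0.0560 ROW [ 266.4    5.9 -120.9] 0.232
```

View pics/t16.png

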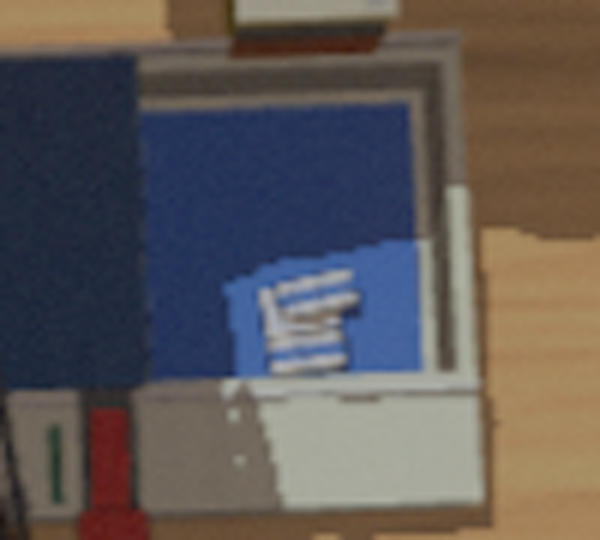

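```bash
python3 -m crank '[[[1,44,0,-20,0.04],[1,88,0,-40,0.08],[1,132,0,-60,0.12],[1,176,0,-80,0.16],[1,220,0,-100,0.2],[1,250,0,-115,0.232],[1,266,0,-121,0.232],[1,266,0,-121,0.232],[1,266,0,-121,0.232],[1,266,0,-121,0.232]]]'
python3 - <<'E'
from h import *
import cv2
im=ctrl.snapshot("side"); cv2.imwrite("pics/s17.png",cv2.resize(im[240:480,320:640,::-1],None,fx=2.5,fy=2.5))
im=ctrl.snapshot("top"); cv2.imwrite("pics/t17.png",cv2.resize(im[200:330,240:440,::-1],None,fx=4,fy=4))
row([.5658,-.352,.048],-101.3)
E
```

```text
clock: 22.3
tool_pos: [0.5664, -0.3509, 0.1764]
orientation: [-90.0, 0.0, -101.2]
force: [0.3, -0.8, -2.5]
opening: 0.0559
clk 22.40 tcp [ 0.5663 -0.3511  0.1766] ori [-8.999e+01  1.000e-02 -1.012e+02] F [-0.5  0.7 -2.9] op 0.0559 ROW [  1.  128.6  -0.3] 0.002
```

View pics/s17.png

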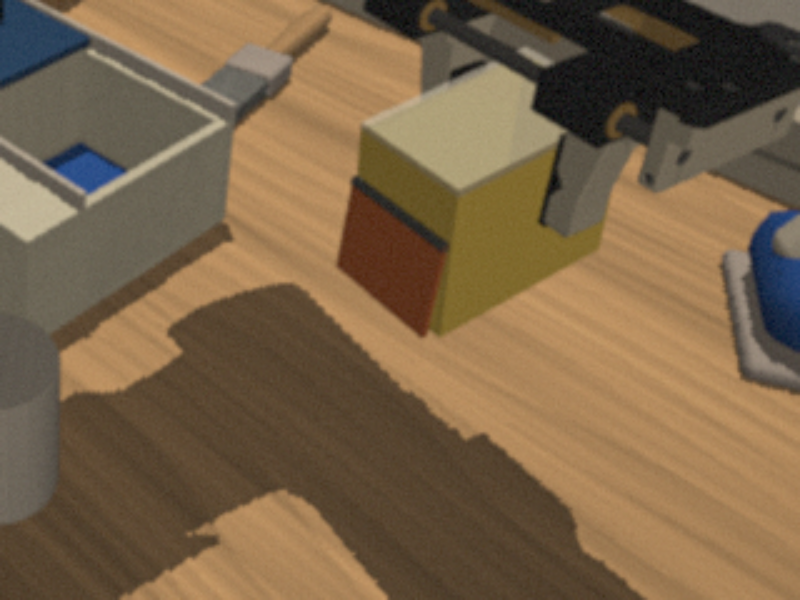

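View pics/t17.png

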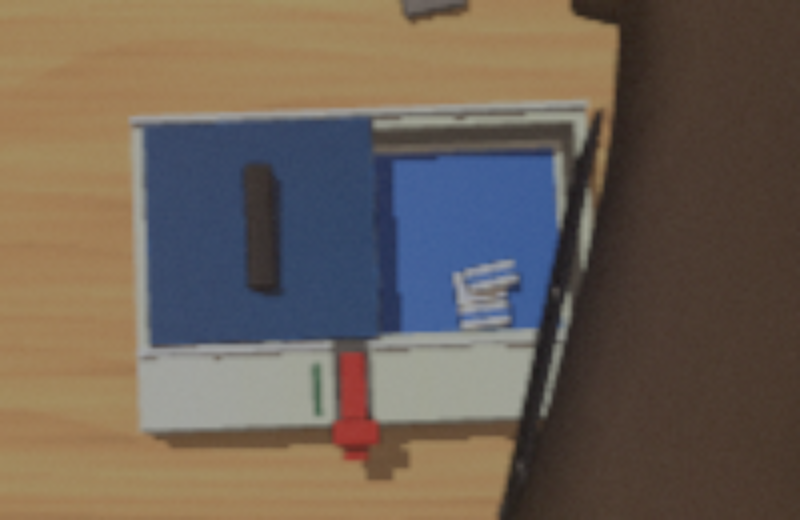

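```bash
python3 -m crank '[[[1,0,40,0,0],[1,0,80,0,0],[1,0,105,0,0],[1,0,117,0,0],[1,0,123,0,0],[1,0,127,0,0],[1,0,130,0,0],[1,0,130,0,0]]]'
python3 - <<'E'
from h import *
import cv2
im=ctrl.snapshot("side"); cv2.imwrite("pics/s18.png",cv2.resize(im[240:480,320:640,::-1],None,fx=2.5,fy=2.5))
row([.5658,-.352,.046],-101.3)
E
```

```text
clock: 23.4
tool_pos: [0.566, -0.352, 0.047]
orientation: [-90.0, -0.0, -101.3]
force: [-0.1, 0.5, -2.5]
opening: 0.0559
clk 23.45 tcp [ 0.566  -0.3521  0.047 ] ori [-8.9960e+01 -1.0000e-02 -1.0128e+02] F [-0.6 -0.5 -1.3] op 0.0558 ROW [-0.   1.  -0.3] 0.0
```

View pics/s18.png

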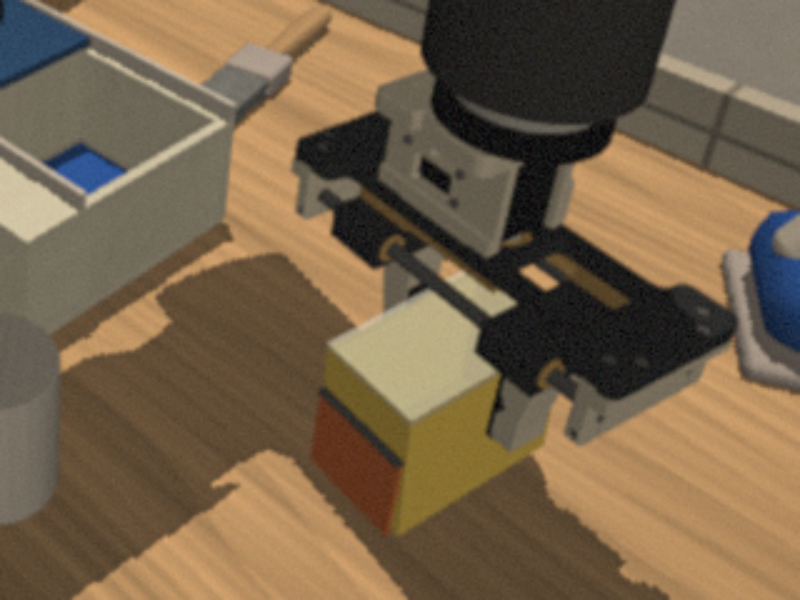

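```bash
python3 -m crank '[[[1,0,1,0,0],[1,0,2,0,0],[1,0,2,0,0],[1,0,2,0,0]]]'
```

```text
clock: 23.95
tool_pos: [0.5662, -0.3521, 0.0452]
orientation: [-90.0, -0.0, -101.3]
force: [-0.3, 1.0, 4.1]
opening: 0.0562
```

Now resting on the counter (+4 N). Release, rise.

```bash
python3 -m crank '[[[-0.2,0,1,0,0],[-0.6,0,1,0,0],[-1,0,1,0,0],[-1,0,1,0,0],[-1,0,-20,0,0],[-1,0,-60,0,0],[-1,0,-110,0,0],[-1,0,-150,0,0],[-1,0,-150,0,0],[-1,0,-150,0,0]]]'
python3 - <<'E'
from h import *
import cv2
im=ctrl.snapshot("wrist"); cv2.imwrite("pics/w19.png",im[:,:,::-1])
im=ctrl.snapshot("side"); cv2.imwrite("pics/s19.png",im[:,:,::-1])
row([.5,-.352,.046],-101.3)
E
```

```text
clock: 25.2
tool_pos: [0.5655, -0.3517, 0.1941]
orientation: [-90.0, 0.0, -101.3]
force: [0.3, -0.3, -0.7]
opening: 0.0876
clk 25.30 tcp [ 0.5651 -0.3516  0.1931] ori [-9.0130e+01  3.0000e-02 -1.0129e+02] F [ 1.2 -0.3  0.1] op 0.0878 ROW [ 13.1 147.1 -63.8] 0.0
```

View pics/w19.png

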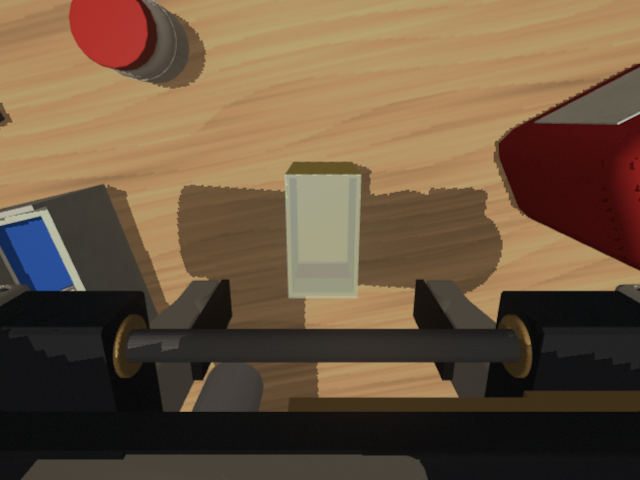

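View pics/s19.png

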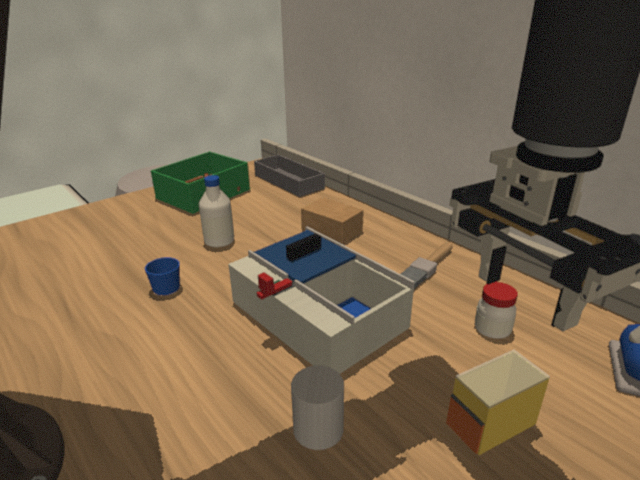

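```bash
python3 -m crank '[[[-1,0,0,0,0],[-1,0,0,0,0],[-1,0,0,0,0]]]'; python3 -c "
from plant import ctrl
print(ctrl.close_job())"
```

```text
clock: 25.68
tool_pos: [0.5658, -0.3519, 0.1943]
orientation: [-90.0, 0.0, -101.3]
force: [-0.4, -0.6, 0.3]
opening: 0.0877
the job is handed in; nothing more can be done
None
```

The job is handed in at about 25.7 s of the 70 s allowed. No verdict was reported.

- **Lock:** I pulled the red slide out until it met its stop, about 26 mm of travel with about 19 N on the tool.
- **Cover:** I slid the blue cover left until it met its stop, about 125 mm.
- **Pouring:** The moves can only turn the tool about its own axis. So I gripped the caddy near the top, set its rear underside on the far cover rail, and rolled it in the grip to about 40 degrees front-down, low over the hopper. I gave it a short shake, rolled it back upright on the same rail, and set it back where it had stood.

**Last checks:**
- The wrist picture shows the caddy empty, and the side picture shows it standing upright. The gripper is open, about 0.19 m above the counter, and touches nothing.
- The other things on the counter look unmoved; I compared the pictures by eye and did not measure.
- The top pictures show the lock out, the cover over the deck and the tablets in a small pile by the hopper's front wall. They overlap, so I could not tell all three apart; that all three are in rests on the empty caddy and on seeing none elsewhere.
- The network finder reported only two tablets in the top picture, at low confidence, and none in the wrist picture. In the top picture the pile hid part of them, and in the wrist picture the caddy blocked the view.

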